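# Break a freewheel loose with a dogged remover

### The arm

A 7-joint arm with a two-finger parallel gripper is mounted at the origin on a cart in front of the work surface, level with it; the furniture and walls round the work are solid. World frame = base frame: x ahead of the robot, y to its left, z up, the work surface at z = 0. Lengths are in m, angles in rad, forces in N, time in s.
With the tool pointing down it reaches from about 0.4 to 0.85 m from the base axis. Payload 10.4 kg.
Tool frame: the origin (TCP) lies between the finger pads; the fingertips stand 19 mm ahead of it and the grasp point (between the pads) is the TCP; x points along the fingers, y is the direction in which the jaws open and shut, and the axes are right-handed (so a half turn about x gives the same grasp; the last joint's range is limited). The gripper opens to 87 mm and grips with 3 to 60 N. Pads are 19 mm wide; open, the fingers measure 117 mm over their backs; the gripper's body (75 mm by 190 mm) begins 51 mm behind the grasp point.
Start: joints at [1.198, 0.332, -0.065, 1.46, 0.022, 1.35, -0.088], TCP at [0.214, -0.587, 0.242] pointing down, gripper open.
Joint ranges: [-2.6, 2.6], [-0.5, 2.12], [-1.47, 1.34], [0.16, 2.42], [-1.27, 4.41], [0.06, 2.06], [-2.6, 2.6]. Speed limits (rad/s): [2.22, 2.22, 2.79, 2.79, 3.14, 3.14, 3.14].

### API

Orientations are given as a unit quaternion [x, y, z, w].
In Python, from bench import r gives the robot as it stands.
- The arm moves only by the tool drive_tool, never from a script. Its argument "motion" is a list of rows, each a list of 4 numbers: the shift along the tool's x, y, z in cm, then the turn about the tool's x in units of 5 degrees (1.0 is 5 degrees). In form: [[tx, ty, tz, twist], ...]. A call has 1 to 20 rows; each row is the pose to reach, as a shift and turn from the pose commanded when the call began, along the tool's axes at that moment; what a row does not reach only later rows make up. A row lasts 1/12 s, in which the tool goes at most 41.7 mm and 7.16 degrees, less where a joint would pass 70% of its speed; a pose out of reach is approached as far as the arm can. A call with a gripper value outside its range is refused whole. "grip" is the closure in counts, from 0 (fully open) to 255 (shut), set as the call begins (left out, the last holds). The fingers move at their own pace and stop on an object; "force" is the grip in N (left out, the last holds). Time passes only in rows, so rows that repeat a pose let the fingers close. It gives the time, the measured TCP pose, the force and the opening at its end, in the units of the state.
- r.read_state(): the state, without advancing time (a new reading comes with each control period).
- r.camera(name): name is "scene" or "top" or "wrist"; returns the picture (480x640x3 uint8, red, green, blue); there is no depth.
- r.calibration(name): a dict with "fx", "fy", "cx", "cy" (pixels), "xyz" and "orientation" of the camera in the world. Camera axes: x right, y up, looking along -z (the intrinsics and any distortion apply to the point x, -y, -z); pixel columns grow to the right and rows downward; lengths in m; the calibration is good to about 2 mm. A picture is of the moment at which its call begins: read the wrist's pose just before it. calibration takes no time and is no camera call; for the wrist camera it gives the pose at the moment of the call.
- r.close_job(): hands the job in, once; it reports no verdict.
The state is a dict: "time": time; "joint_positions": joint angles; "joint_vel": joint speeds; "joint_torque": joint torques, N m; "ee_pos": TCP position; "eef_rot": TCP orientation; "ft_force": force on the tool from outside, world axes, zero at the start; "torque": the same for the moment, N m; "width": finger opening in m.
Only numpy, scipy, OpenCV 4.12 (cv2) and the standard library are available. Lean on these libraries where they do the work, as an engineer would, in place of code of your own. Each camera call takes 0.05 s, during which the arm holds its last target.

### The job

Break the freewheel loose on the hub in the vise: put the remover with the cross bar over the axle, push its bar round until you feel its dogs drop fully home in the freewheel's hidden slots, then keep pushing the bar anticlockwise (seen from above) until the freewheel itself has come round by at least a quarter turn. Then lift the remover off and stand it upright on the bare worktop, well clear of the vise, without disturbing the other things on the bench.

Things in the scene. Friction and masses are not known exactly. Their poses are not given: they have to be found in the camera images.
- vise: Small axle vise on a 150 x 130 x 16 mm wooden board, fixed; origin under the board's centre. It holds upright a bicycle hub with a freewheel on top (hub and sprockets up to 101 mm across; top sprocket 161 mm above the worktop). The sprockets spin freely and do not turn the freewheel's thread.
- axle_tip (a point): Rounded top end of the hub's upright steel axle, 10 mm thick, 194 mm above the worktop. The axle stands free for 24.5 mm above the slotted collar.
- collar (a point): On the axle line, level with the top of the slotted collar, 24.5 mm below axle_tip. Round the axle the collar has four slots in a cross, 90 degrees apart, 8.5 mm wide, 5.5 mm deep, inside a rim of 34 mm inner, 38 mm outer diameter that stands 1.5 mm higher. Which way the slots point differs each time and is not told: it has nothing to do with this point's axes.
- freewheel (a joint): How far the freewheel body (with its collar) is unscrewed, rad: 0 = tight, as it starts (a stop against turning further clockwise); grows as it turns anticlockwise seen from above. The thread is stiff, about 0.3 Nm, and stays where it is left.
- remover_mid (a point): Freewheel remover, a loose steel tool of about 350 g, at first upright on the worktop. Point on its axis 31 mm above its foot, half of its 62 mm height. z up along the tool, x along its cross bar. Hexagonal body 26 mm across flats, from 6 to 56 mm above the foot, two flats facing +y and -y: grip it along y, a finger on each side of the bar, even below the bar's height.
- bar_end (a point): Centre of the ball (12 mm) at the +x end of the remover's straight round bar, which is 8 mm thick, goes through the tool 50 mm above its foot (19 mm above remover_mid) and reaches 95 mm to each side along x.
- remover_foot (a point): On the remover's axis at its foot. Four dogs, 6 mm wide and 6 mm long, in a cross along x and y, 7.5 to 13 mm off the axis; between them a bore 12 mm wide, 46 mm deep, takes the axle. Dogs riding on the collar: this point is level with point collar; dogs home in the slots: 5.5 mm lower. Play of the dogs in the slots about 0.1 rad either way.
- grease_tin: Bystander: round tin of grease, 73 mm across, 92 mm tall; origin at the centre of its underside. To be left where it is.
- ball_dish: Bystander: round steel dish with bearing balls, 120 mm across, 22 mm tall; origin at the centre of its underside. To be left where it is.
- spanner: Bystander: open-ended spanner lying flat, 173 mm long, 6 mm thick; origin under its middle, y axis along its length. To be left where it is.
- rear_hub: Bystander: a second hub lying on its side, 56 mm across, 175 mm long with its axle; origin under its middle, y axis along its length. To be left where it is.
- hub_shell: Bystander: bare aluminium hub shell lying on its side, 52 x 62 x 52 mm; origin at the centre of its underside. To be left where it is.

How it is judged:
By the outcome, as a careful person would: the job done as asked, in the order asked, and still so for the second after the job is handed in, with the robot touching nothing.
It also fails if it takes over 72 s, if anything falls off the work surface, if the arm or the gripper's body presses on something with over 40 N, if the wrist force passes 120 N, or if a joint passes its speed limit or range.

## Working session

There is one attempt and no reset: what is moved stays moved. The work goes in short steps, Python scripts to look and compute and a tool call to move; the robot and the scene stay as the last step left them, time stands still between calls to the robot, and variables do not carry over. Pictures are saved under pics/ and viewed, and the job is handed in when it is done.

Besides the shell and the picture viewer there is one more tool, called after "Emit:" as a command line: name --pt "numbers of a row" for each row, then --argument value for the rest. drive_tool: Moves the arm, as the interface text tells. Its arguments: {"type":"object","properties":{"motion":{"type":"array","items":{"type":"array","items":{"type":"number"}}},"grip":{"type":"number"},"force":{"type":"number"}},"required":["motion"]}

```bash
mkdir -p pics; ls
python3 - <<'E'
from bench import r
import cv2
s=r.read_state()
for k in s: print(k,s[k])
for n in ["scene","top","wrist"]:
    print(n,r.calibration(n))
    cv2.imwrite(f"pics/{n}0.png",r.camera(n)[:,:,::-1])
E
```

```text
pics
time 0.0
joint_positions [ 1.19836564  0.33287798 -0.06470132  1.46093113  0.02161441  1.34991116
 -0.08848104]
joint_vel [-0.00068495  0.00111025  0.00067501 -0.00087751 -0.00167551  0.00014881
 -0.00084107]
joint_torque [ 2.17898509e-03 -6.23256469e+01  2.60971847e-02 -3.89903784e+01
 -6.13415474e-02  3.97325575e-02  1.51015265e-04]
ee_pos [ 0.21408    -0.5868087   0.24075499]
eef_rot [-0.6961985  -0.12356214  0.69643018 -0.12257673]
ft_force [-0.29402276  0.00915115 -0.67835137]
torque [-0.0172502   0.00900999 -0.01715398]
width 0.08707753959788024
scene {'fx': 484.03068695847094, 'fy': 484.03068695847094, 'cx': 318.25860917274383, 'cy': 239.64143834120935, 'xyz': array([-0.11808581,  0.43930642,  0.84436784]), 'orientation': array([-0.19612798,  0.35667278,  0.80776981, -0.42641093])}
top {'fx': 503.3771037522668, 'fy': 503.3771037522668, 'cx': 317.91660296265536, 'cy': 247.74489855752128, 'xyz': array([ 0.3484558 , -0.0091355 ,  1.41761863]), 'orientation': array([-0.05932239,  0.04387535,  0.70991983, -0.70040677])}
wrist {'fx': 389.68051222639485, 'fy': 389.68051222639485, 'cx': 317.389874092013, 'cy': 243.8113957065338, 'xyz': array([ 0.29267369, -0.55887122,  0.38478718]), 'orientation': array([-0.12553455,  0.08822926, -0.56629579,  0.80979365])}
```

View pics/scene0.png

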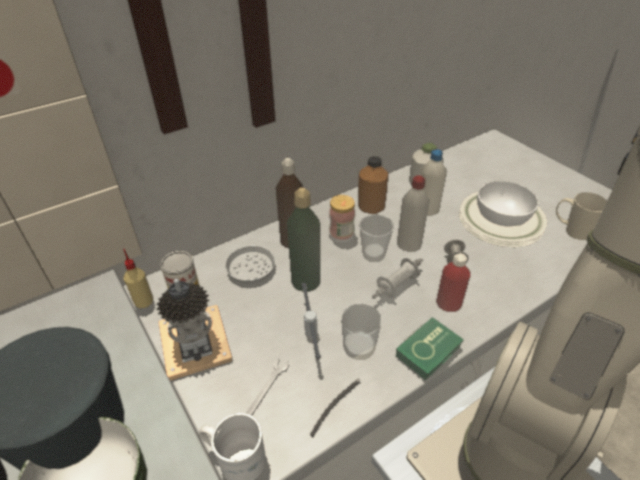

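View pics/top0.png

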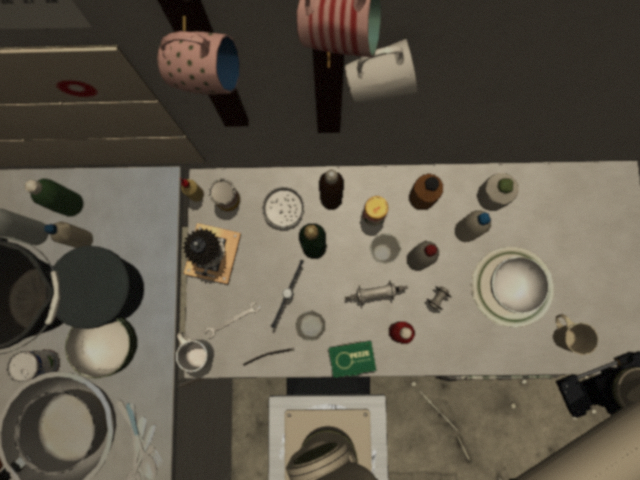

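View pics/wrist0.png

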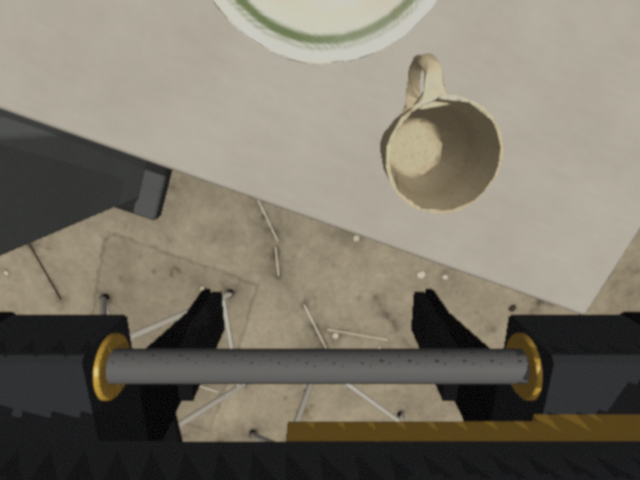

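```bash
cat > h.py <<'E'
import numpy as np, cv2
from scipy.spatial.transform import Rotation as R
from bench import r
def ray(cal,u,v):
    d=np.array([(u-cal['cx'])/cal['fx'],-(v-cal['cy'])/cal['fy'],-1.0])
    return np.array(cal['xyz']),R.from_quat(cal['orientation']).apply(d)
def plane(cal,u,v,z):
    o,d=ray(cal,u,v); return o+d*(z-o[2])/d[2]
def proj(cal,p):
    q=R.from_quat(cal['orientation']).inv().apply(np.atleast_2d(p)-np.array(cal['xyz']))
    return np.c_[cal['cx']-cal['fx']*q[:,0]/q[:,2],cal['cy']+cal['fy']*q[:,1]/q[:,2]]
def tri(obs):
    A=np.zeros((3,3));b=np.zeros(3)
    for cal,u,v in obs:
        o,d=ray(cal,u,v);d=d/np.linalg.norm(d);M=np.eye(3)-np.outer(d,d);A+=M;b+=M@o
    return np.linalg.solve(A,b)
def crop(img,u0,v0,u1,v1,k,name):
    cv2.imwrite(name,cv2.resize(img[v0:v1,u0:u1],None,fx=k,fy=k,interpolation=cv2.INTER_CUBIC))
E
python3 - <<'E'
from h import *
a=cv2.imread('pics/top0.png');b=cv2.imread('pics/scene0.png')
crop(a,175,215,325,340,5,'pics/tc.png')
crop(b,140,260,340,410,4,'pics/sc.png')
ct=r.calibration('top')
for n,u,v,z in [('axle',203,250,.19),('board1',240,235,.016),('remtop',288,293,.06),('barA',301,262,.05),('barB',274,330,.05),('bottle',312,230,0.1),('glass',311,325,.05),('mug',192,355,.04),('dish',283,209,.01),('tin',224,190,.09),('spanner',233,320,0),('edge',250,165,0),('edge2',300,378,0),('leftedge',182,300,0),('rightedge',639,300,0),('leftsurf',150,300,0)]: print(n,plane(ct,u,v,z).round(3))
E
```

```text
axle [0.528 0.301 0.19 ]
board1 [0.595 0.241 0.016]
remtop [0.426 0.102 0.06 ]
barA [0.511 0.066 0.05 ]
barB [0.328 0.14  0.05 ]
bottle [0.59  0.034 0.1  ]
glass [0.34  0.041 0.05 ]
mug [0.264 0.363 0.04 ]
dish [0.669 0.119 0.01 ]
tin [0.707 0.273 0.09 ]
spanner [0.356 0.261 0.   ]
edge [0.805 0.217 0.   ]
edge2 [0.197 0.074 0.   ]
leftedge [0.414 0.406 0.   ]
rightedge [ 0.398 -0.865  0.   ]
leftsurf [0.415 0.497 0.   ]
```

View pics/tc.png

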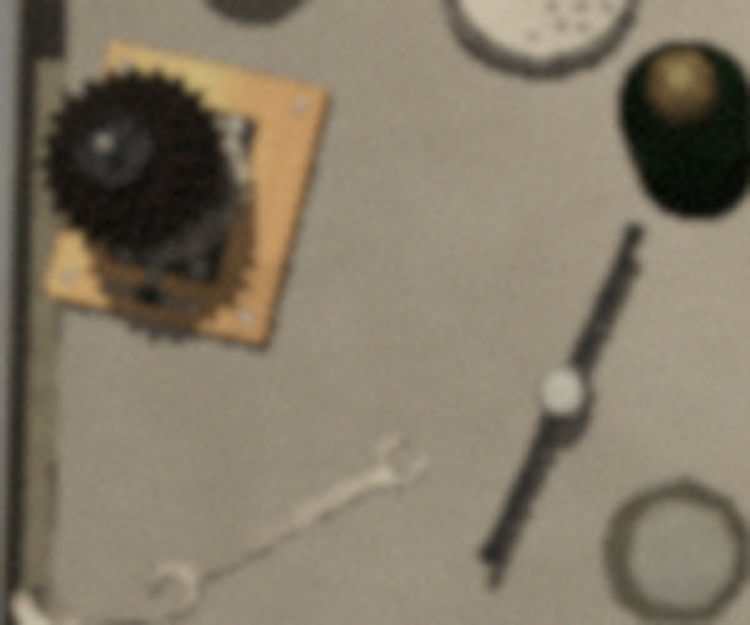

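View pics/sc.png

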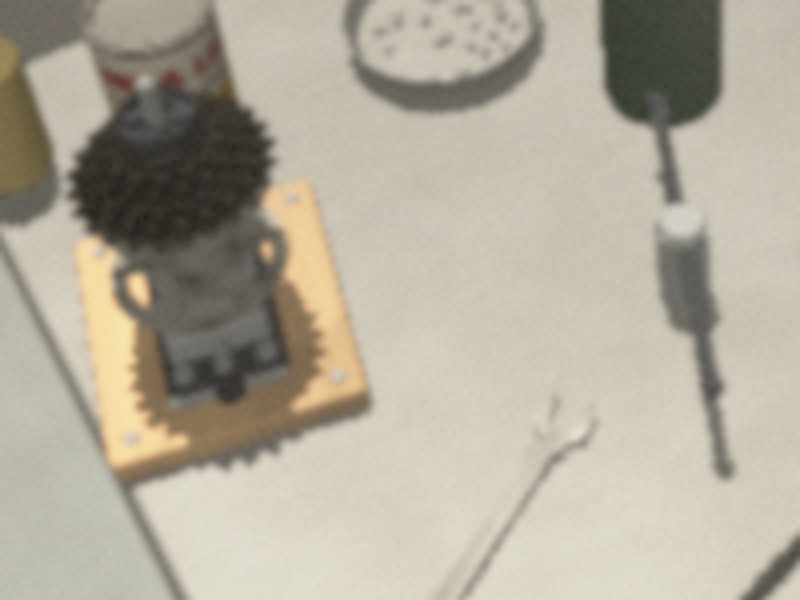

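Run:
```python
from h import *
ct=r.calibration('top');cs=r.calibration('scene')
print('axle',tri([(ct,195.6,243.6),(cs,176.7,280.5)]))
print('axle z.194 top',plane(ct,195.6,243.6,.19),plane(cs,176.7,280.5,.19))
m=tri([(ct,287.6,293),(cs,310.7,315)]);print('rem top',m,plane(ct,287.6,293,.062),plane(cs,310.7,315,.062))
for z in (.05,):
  A=plane(ct,302.4,260.6,z);B=plane(ct,273,325.6,z);print(A,B,np.linalg.norm(A-B),(A+B)/2,np.degrees(np.arctan2(*(A-B)[1::-1])))
  print(proj(cs,[A,B]))
# pots
print('potdark', tri([(ct,95,287),(cs,55,370)]), 'yellowcap bottle', tri([(ct,183,183),(cs,127,254)]))
print('bottle tip', tri([(ct,311,230),(cs,302,196)]),'brown', tri([(ct,331,176),(cs,288,163)]))
print('mug left', tri([(ct,192,355),(cs,240,440)]))
```

```text
axle [0.54371062 0.3192584  0.19236925]
axle z.194 top [0.54428348 0.32025824 0.19      ] [0.54581914 0.31851007 0.19      ]
rem top [0.42642238 0.10260781 0.05986011] [0.426292   0.10242235 0.062     ] [0.42494538 0.10353496 0.062     ]
[0.51496268 0.06254787 0.05      ] [0.33997561 0.14302836 0.05      ] 0.19260732648024811 [0.42746914 0.10278812 0.05      ] -24.698768673832202
[[303.97829529 284.15829766]
 [317.93516838 356.4041193 ]]
potdark [0.43590146 0.5444206  0.23209739] yellowcap bottle [0.71053601 0.36765864 0.15537719]
bottle tip [0.56203918 0.03040468 0.25184192] brown [ 0.69591641 -0.01812034  0.2416923 ]
mug left [0.26466173 0.34994234 0.07843881]
```

```bash
cat >> h.py <<'E'
def yaw(s):
    y=R.from_quat(s['eef_rot']).apply([0,1,0]); return np.degrees(np.arctan2(y[1],y[0]))
def go(x,y,z,yw=None):
    """shift from measured pose in the tool axes (cm, and 5-deg units); yw= world direction of jaw axis (deg), mod 180"""
    s=r.read_state();q=R.from_quat(s['eef_rot'])
    d=q.inv().apply(np.array([x,y,z])-s['ee_pos'])*100
    t=0
    if yw is not None:
        t=-((yw-yaw(s)+90)%180-90)/5
    print('shift',d.round(2),'twist',round(t,2),'  pos',np.round(s['ee_pos'],4),'yaw',round(yaw(s),1),'q7',s['joint_positions'][6].round(2),'F',np.round(s['ft_force'],1),'t',s['time'])
E
python3 - <<'E'
from h import *
ct=r.calibration('top');cs=r.calibration('scene')
print('glass rim',tri([(ct,311,323),(cs,361,320)]))
print('glass bottom',tri([(ct,311,326),(cs,360,345)]))
s=r.read_state();q=R.from_quat(s['eef_rot']);print(q.as_matrix().round(3))
for n,a,b in [('red bottle',(401,331),(460,259)),('grey red',(430,249),(418,183)),('blue cap',(484,218),(436,155)),('bowl',(520,285),(507,205))]: print(n,tri([(ct,*a),(cs,*b)]).round(3))
go(.5,-.3,.42,65.3)
E
```

```text
glass rim [0.34463165 0.03825265 0.0824204 ]
glass bottom [0.33688028 0.0415824  0.01073059]
[[-0.     0.343 -0.939]
 [ 0.001 -0.939 -0.343]
 [-1.    -0.001  0.   ]]
red bottle [ 0.319 -0.19   0.145]
grey red [ 0.521 -0.259  0.19 ]
blue cap [ 0.601 -0.399  0.174]
bowl [ 0.44  -0.519  0.062]
shift [-17.89 -17.18 -36.69] twist 8.95   pos [ 0.2141 -0.5869  0.2409] yaw -70.0 q7 -0.09 F [ 0.1 -0.2 -0. ] t 0.15
```

Run:
```python
from h import *
go(.5,-.3,.36,65.3)
go(.4265,.1027,.36,65.3)
```

```text
shift [-11.89 -17.17 -36.69] twist 8.95   pos [ 0.2141 -0.5869  0.2409] yaw -70.0 q7 -0.09 F [ 0.1 -0.2 -0. ] t 0.15
shift [-11.84 -57.52 -43.59] twist 8.95   pos [ 0.2141 -0.5869  0.2409] yaw -70.0 q7 -0.09 F [ 0.1 -0.2 -0. ] t 0.15
```

Emit:
drive_tool --pt "-4 0 -1 0" --pt "-8 -2 -4 0" --pt "-12 -4 -7.5 0" --pt "-12 -6 -11 0.5" --pt "-12 -8 -15 1" --pt "-12 -10 -18 1.5" --pt "-12 -11.5 -22 2" --pt "-12 -13 -26 2.5" --pt "-12 -14.5 -29 3" --pt "-12 -16 -33 4" --pt "-12 -17.5 -36.5 5" --pt "-12 -21 -37 6" --pt "-12 -25 -38 7" --pt "-12 -29 -38.5 8" --pt "-12 -33 -39.5 9" --pt "-12 -37 -40.5 9" --pt "-12 -41 -41 9" --pt "-12 -45 -42 9" --pt "-12 -49 -42.5 9" --pt "-12 -53 -43 9" --grip 0

```text
time: 1.82
ee_pos: [0.4356, 0.06, 0.3614]
eef_rot: [0.69, -0.153, -0.69, -0.153]
ft_force: [1.7, 0.9, 0.5]
width: 0.0871
```

Run:
```python
from h import *
go(.4265,.1027,.30,65.3)
print(r.read_state()['joint_positions'].round(2))
```

```text
shift [ 6.14 -3.49  2.63] twist -0.05   pos [0.4356 0.06   0.3614] yaw -115.0 q7 -2.18 F [1.7 0.9 0.5] t 1.8167
[ 0.4  -0.1  -0.58  1.68 -0.06  1.55 -2.18]
```

Emit:
drive_tool --pt "2 -3.5 2.6 0" --pt "6.0 -3.5 2.6 0" --pt "6.0 -3.5 2.6 0" --pt "6.0 -3.5 2.6 0"

```text
time: 2.15
ee_pos: [0.4267, 0.1005, 0.3006]
eef_rot: [-0.689, 0.153, 0.691, 0.152]
ft_force: [1.1, -0.2, 1.1]
width: 0.087
```

Run:
```python
from h import *
go(.4265,.1027,.048,65.3)
c=r.calibration('wrist')
cv2.imwrite('pics/w1.png',r.camera('wrist')[:,:,::-1])
print(proj(c,[[.4265,.1027,.062],[.51496268,.06254787,.05],[.3399,.143,.05],[.4265,.1027,.0]]).round(0))
```

```text
shift [25.26 -0.25  0.05] twist -0.04   pos [0.4267 0.1005 0.3006] yaw -114.9 q7 -2.28 F [ 1.1 -0.2  1.1] t 2.15
[[314. 208.]
 [313. 106.]
 [314. 291.]
 [314. 197.]]
```

View pics/w1.png

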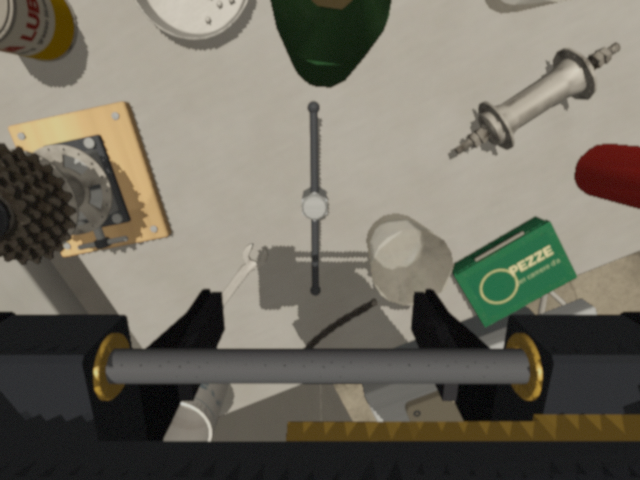

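Run:
```python
from h import *
ct=r.calibration('top');c=r.calibration('wrist')
print('near base',plane(ct,314,258,0),plane(c,330,86,0.0))
print('left/right body',plane(c,275,30,0.05),plane(c,390,10,0.05))
print('cam',c['xyz'],r.read_state()['ee_pos'])
```

```text
near base [0.52800286 0.0321506  0.        ] [0.52917485 0.03711357 0.        ]
left/right body [0.59050201 0.06586619 0.05      ] [ 0.56127272 -0.03480577  0.05      ]
cam [0.50371251 0.06398052 0.44631762] [0.42794387 0.10003718 0.30238555]
```

Emit:
drive_tool --pt "4 -0.2 0 0" --pt "8 -0.2 0 0" --pt "12 -0.2 0 0" --pt "16 -0.2 0 0" --pt "19 -0.2 0 0" --pt "21 -0.2 0 0" --pt "22.5 -0.2 0 0" --pt "22.5 -0.2 0 0" --pt "22.5 -0.2 0 0"

```text
time: 2.95
ee_pos: [0.4301, 0.102, 0.0778]
eef_rot: [0.69, -0.153, -0.69, -0.154]
ft_force: [0.0, 0.7, 0.4]
width: 0.0867
```

Run:
```python
from h import *
c=r.calibration('wrist')
im=r.camera('wrist')[:,:,::-1]
cv2.imwrite('pics/w2.png',im)
cv2.imwrite('pics/t2.png',r.camera('top')[:,:,::-1])
go(.4265,.1027,.048,65.3)
go(.4265,.1027,.048,65.3)
```

```text
shift [3.05 0.15 0.38] twist -0.07   pos [0.4304 0.1024 0.0785] yaw -115.0 q7 -2.44 F [-0.6 -0.2  0.3] t 3.05
shift [3.05 0.15 0.38] twist -0.07   pos [0.4304 0.1024 0.0785] yaw -115.0 q7 -2.44 F [-0.6 -0.2  0.3] t 3.05
```

View pics/w2.png

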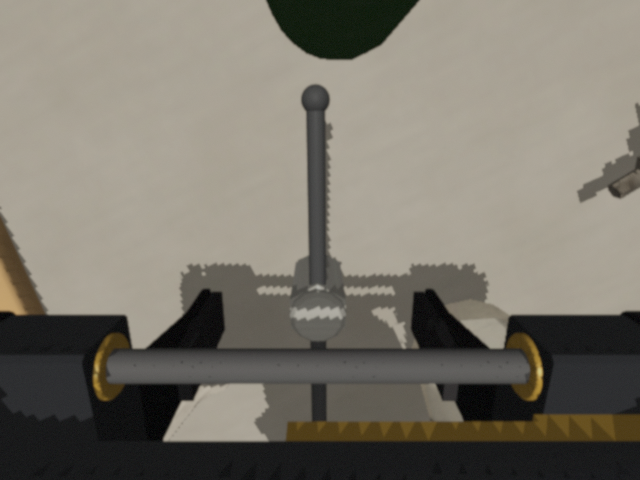

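Run:
```python
from h import *
c=r.calibration('wrist')
p=plane(c,318,314,.062);print(p)
b=plane(c,315,100,.05);print(b, np.linalg.norm((b-p)[:2]),np.degrees(np.arctan2(*(b-p)[1::-1])))
go(p[0],p[1],.048,65.3)
```

```text
[0.42929517 0.10182186 0.062     ]
[0.51381824 0.06379903 0.05      ] 0.09268163300246156 -24.22067450834043
shift [3.05 0.11 0.09] twist -0.07   pos [0.4304 0.1024 0.0785] yaw -115.0 q7 -2.44 F [-0.6 -0.2  0.3] t 3.05
```

Emit:
drive_tool --pt "1 0.1 0.2 0" --pt "2 0.1 0.2 0" --pt "3 0.1 0.2 0" --pt "3 0.1 0.2 0" --pt "3 0.1 0.2 0"

```text
time: 3.47
ee_pos: [0.4257, 0.1025, 0.0458]
eef_rot: [-0.69, 0.153, 0.691, 0.153]
ft_force: [-0.1, -0.1, 0.8]
width: 0.0869
```

Emit:
drive_tool --pt "0 0 0 0" --pt "0 0 0 0" --pt "0 0 0 0" --pt "0 0 0 0" --pt "0 0 0 0" --pt "0 0 0 0" --pt "0 0 0 0" --pt "0 0 0 0" --grip 255 --force 40

```text
time: 4.13
ee_pos: [0.4264, 0.1025, 0.0466]
eef_rot: [0.69, -0.153, -0.69, -0.153]
ft_force: [-0.2, -0.6, 1.3]
width: 0.0412
```

Emit:
drive_tool --pt "0 0 0 0" --pt "0 0 0 0" --pt "0 0 0 0" --pt "0 0 0 0" --pt "0 0 0 0"

```text
time: 4.55
ee_pos: [0.4264, 0.1026, 0.0466]
eef_rot: [0.69, -0.153, -0.69, -0.153]
ft_force: [-1.2, 0.2, 1.3]
width: 0.0258
```

Emit:
drive_tool --pt "-1 0 0 0" --pt "-3 0 0 0" --pt "-7 0 0 0" --pt "-11 0 0 0" --pt "-15 0 0 0" --pt "-19 0 0 0" --pt "-22 0 0 0" --pt "-24 0 0 0" --pt "-24 0 0 0" --pt "-24 0 0 0"

```text
time: 5.38
ee_pos: [0.4263, 0.1027, 0.2871]
eef_rot: [0.691, -0.153, -0.69, -0.153]
ft_force: [-0.7, -0.9, -4.0]
width: 0.0254
```

Run:
```python
from h import *
c=r.calibration('wrist');s=r.read_state()
cv2.imwrite('pics/w3.png',r.camera('wrist')[:,:,::-1])
go(.5437,.3195,.29,65.3)
b=proj(c,[[.5437,.3195,.194]]);print(b)
```

```text
shift [ -0.44 -24.65  -1.54] twist -0.05   pos [0.4257 0.1025 0.2858] yaw -114.9 q7 -2.28 F [-0.7 -0.1 -4.1] t 5.4333
[[-72.19845582 234.07097665]]
```

View pics/w3.png

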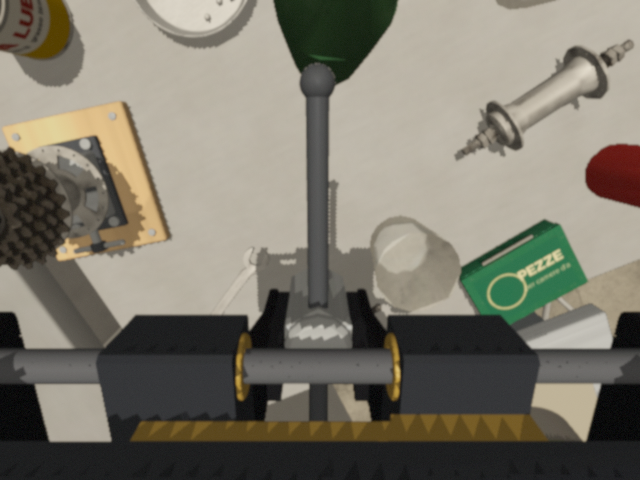

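Run:
```python
from h import *
go(.49,.255,.30,-90)
```

```text
shift [ -1.43 -16.54   0.61] twist -4.99   pos [0.4257 0.1025 0.2858] yaw -114.9 q7 -2.28 F [-0.7 -0.1 -4.1] t 5.4333
```

Emit:
drive_tool --pt "-1.4 -2 0 -0.5" --pt "-1.4 -5 0.2 -1.3" --pt "-1.4 -8 0.3 -2.2" --pt "-1.4 -11 0.4 -3.2" --pt "-1.4 -14 0.5 -4.2" --pt "-1.4 -16.5 0.6 -5" --pt "-1.4 -16.5 0.6 -5" --pt "-1.4 -16.5 0.6 -5"

```text
time: 6.1
ee_pos: [0.4894, 0.2558, 0.2981]
eef_rot: [-0.705, -0.001, 0.709, -0.001]
ft_force: [-0.3, -0.8, -3.1]
width: 0.0258
```

Run:
```python
from h import *
c=r.calibration('wrist');s=r.read_state()
im=r.camera('wrist')[:,:,::-1]
cv2.imwrite('pics/w4.png',im)
cv2.imwrite('pics/s4.png',r.camera('scene')[:,:,::-1])
print(c)
print(proj(c,[[.5437,.3195,.194],[.5437,.3195,.1695]]), proj(c,s['ee_pos']+np.array([[0,0,.0155],[.095,0,.0035]])))
go(.5437,.3195,.29,-90)
```

```text
{'fx': 389.68051222639485, 'fy': 389.68051222639485, 'cx': 317.389874092013, 'cy': 243.8113957065338, 'xyz': array([0.57371674, 0.25547518, 0.44164475]), 'orientation': array([-0.1104129 ,  0.1097074 , -0.69708249,  0.69989234])}
[[215.12300259 167.66383374]
 [224.00311271 163.33470337]] [[315.49666972 351.49729036]
 [316.38662246  84.12613661]]
shift [ 0.89 -6.56 -5.37] twist -0.0   pos [0.49   0.2539 0.2991] yaw -90.0 q7 -2.26 F [-0.2 -0.  -2.7] t 6.2
```

View pics/w4.png

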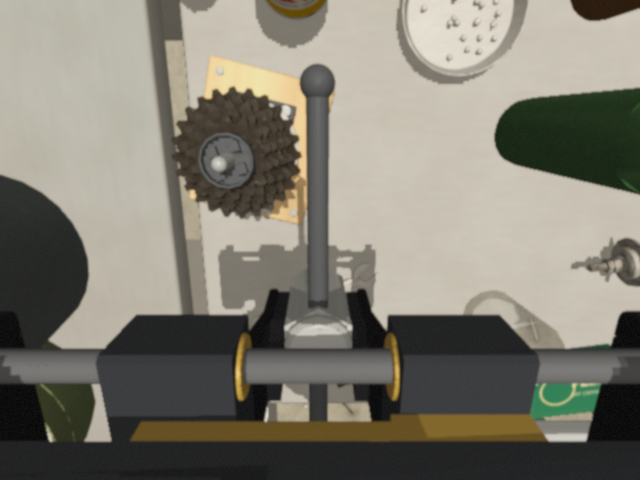

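Run:
```python
from h import *
im=cv2.imread('pics/w4.png')
crop(im,185,120,265,200,9,'pics/w4c.png')
```

```text
(no output)
```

View pics/w4c.png

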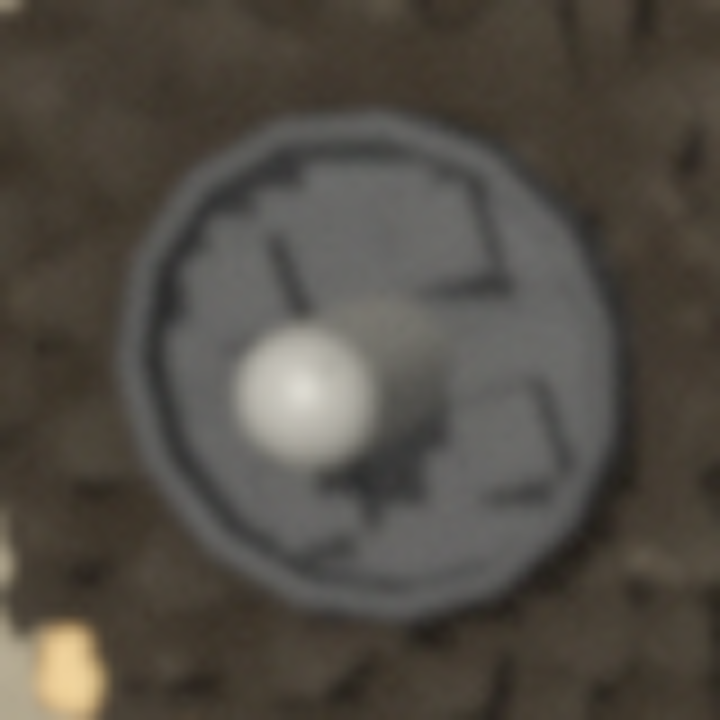

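Run:
```python
from h import *
c=r.calibration('wrist');s=r.read_state()
im=r.camera('wrist')[:,:,::-1];cv2.imwrite('pics/w5.png',im)
print(s['ee_pos'],c['xyz'])
print('rim',plane(c,226.4,160.3,.171),'tip',plane(c,218.9,163.9,.192))
print('ball',plane(c,317,82,s['ee_pos'][2]+.0035)-s['ee_pos'])
ct=r.calibration('top');cs=r.calibration('scene')
print(tri([(ct,195.6,243.6),(cs,176.7,280.5),(c,218.9,163.9)]))
```

```text
[0.48997655 0.25388202 0.29907359] [0.57393299 0.25343839 0.44282165]
rim [0.54686679 0.3153457  0.171     ] tip [0.54671429 0.31547528 0.192     ]
ball [ 0.09565961 -0.00053115  0.0035    ]
[0.5455024  0.31832069 0.18969179]
```

Emit:
drive_tool --pt "1.5 -1.5 -0.2 0" --pt "3 -3 -0.2 0" --pt "3.7 -3.6 -0.2 0" --pt "3.7 -3.6 -0.2 0" --pt "3.7 -3.6 -0.2 0" --pt "3.7 -3.6 -0.2 0"

```text
time: 6.75
ee_pos: [0.493, 0.2897, 0.2644]
eef_rot: [0.707, -0.0, -0.707, -0.0]
ft_force: [0.0, 0.2, -3.7]
width: 0.0257
```

Run:
```python
from h import *
s=r.read_state();c=r.calibration('wrist')
im=r.camera('wrist')[:,:,::-1];cv2.imwrite('pics/w6.png',im)
print(s['ee_pos'],c['xyz'])
c2=r.calibration('wrist');print(r.read_state()['ee_pos'],c2['xyz'])
print(proj(c,[[.5468,.3154,.192],[.5437,.3195,.192],[.5468,.3154,.171]]))
crop(im,210,50,350,155,5,'pics/w6c.png')
```

```text
[0.49299456 0.28971927 0.26435863] [0.57646342 0.28909023 0.40840162]
[0.49309816 0.28977786 0.26447896] [0.57651349 0.28911293 0.40853743]
[[269.4798318  176.7128943 ]
 [262.29700264 182.33291353]
 [273.53122632 171.91825558]]
```

View pics/w6.png

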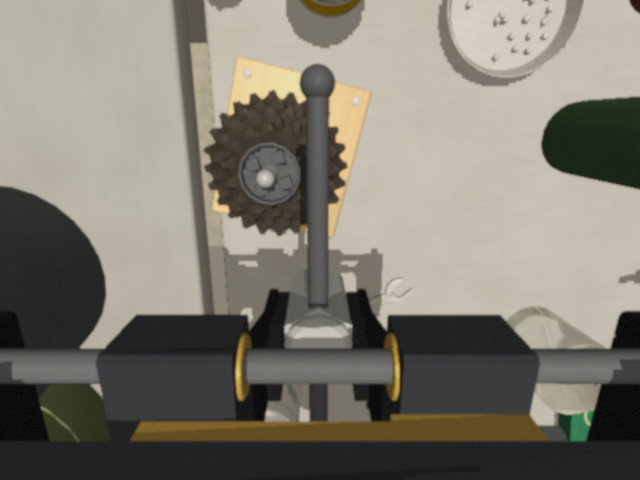

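View pics/w6c.png

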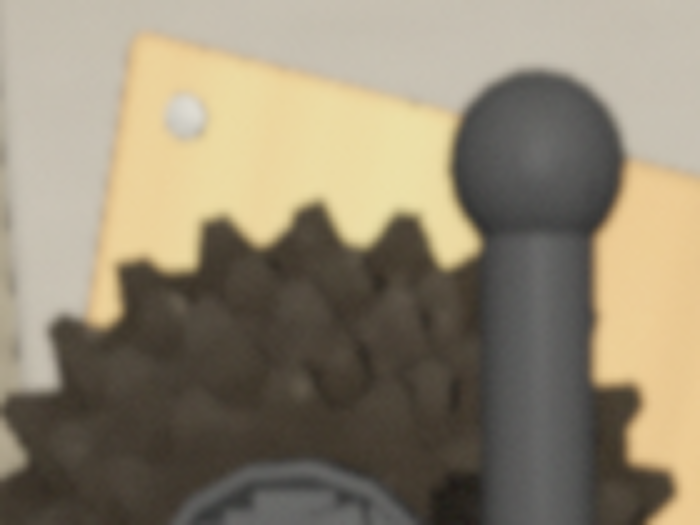

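Run:
```python
from h import *
im=cv2.imread('pics/w6.png')
crop(im,230,135,310,215,9,'pics/w6d.png')
```

```text
(no output)
```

View pics/w6d.png

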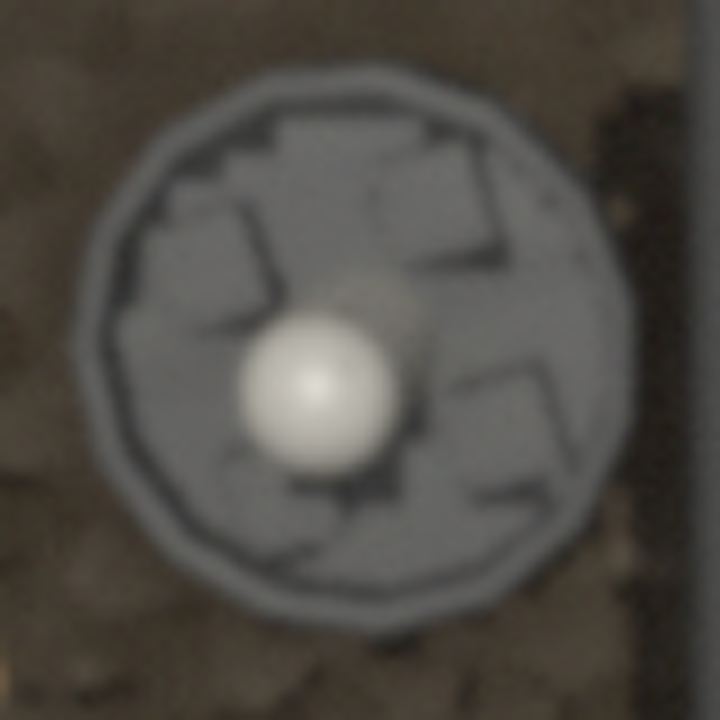

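Run:
```python
from h import *
c=r.calibration('wrist');s=r.read_state()
p=plane(c,265.3,178.3,.192);q=plane(c,269.3,173.4,.171)
print(p,q)
print('rel',p-s['ee_pos'],q-s['ee_pos'])
print('ball',plane(c,317.5,82,s['ee_pos'][2]+.0035)-s['ee_pos'])
# body top centre, mid edge
for v in (310,325,335): print(v,plane(c,319,v,s['ee_pos'][2]+.0155)-s['ee_pos'])
```

```text
[0.54602943 0.3178285  0.192     ] [0.546023   0.31807451 0.171     ]
rel [ 0.05293127  0.02805065 -0.07247896] [ 0.05292484  0.02829666 -0.09347896]
ball [ 0.095689  -0.0007839  0.0035   ]
310 [ 0.01734581 -0.00130096  0.0155    ]
325 [ 0.0111863  -0.00130642  0.0155    ]
335 [ 0.00698992 -0.00131013  0.0155    ]
```

Emit:
drive_tool --pt "0 -1.2 -2.5 0" --pt "0 -2.5 -4.5 0" --pt "0 -2.93 -5.18 0" --pt "0 -2.93 -5.18 0" --pt "0 -2.93 -5.18 0" --pt "0.8 -2.93 -5.18 0" --pt "1.4 -2.93 -5.18 0" --pt "1.4 -2.93 -5.18 0" --pt "1.4 -2.93 -5.18 0"

```text
time: 7.55
ee_pos: [0.5438, 0.3194, 0.2491]
eef_rot: [-0.707, 0.0, 0.707, -0.001]
ft_force: [0.2, 0.1, -2.7]
width: 0.0257
```

Run:
```python
from h import *
s=r.read_state()
im=r.camera('scene')[:,:,::-1];cv2.imwrite('pics/s7.png',im)
it=r.camera('top')[:,:,::-1];cv2.imwrite('pics/t7.png',it)
crop(im,100,190,260,310,5,'pics/s7c.png')
go(.5448,.319,.22,-90)
```

```text
shift [ 2.97  0.08 -0.06] twist 0.01   pos [0.5442 0.3198 0.2497] yaw -90.0 q7 -2.39 F [-0.  -0.  -3.6] t 7.65
```

View pics/s7c.png

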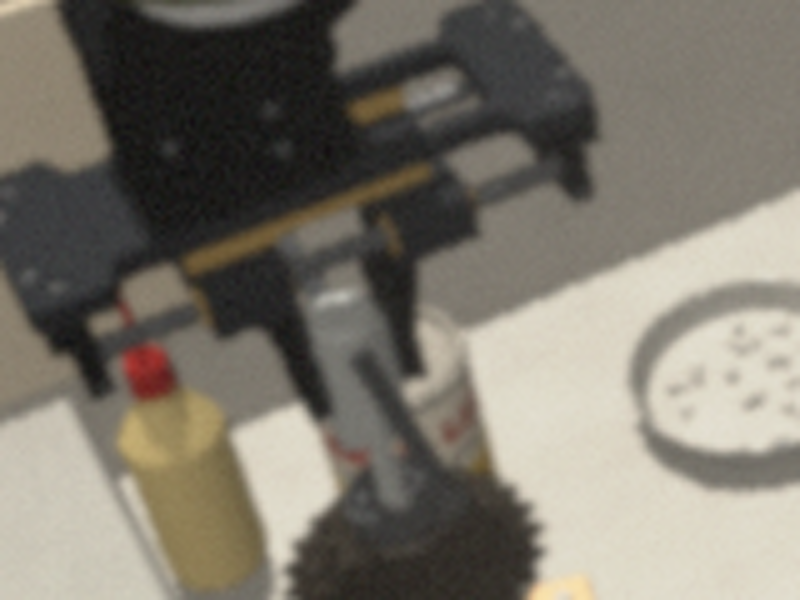

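Emit:
drive_tool --pt "0.3 0.04 -0.03 0" --pt "0.6 0.04 -0.03 0" --pt "0.8 0.04 -0.03 0" --pt "1.0 0.04 -0.03 0" --pt "1.2 0.04 -0.03 0" --pt "1.3 0.04 -0.03 0"

```text
time: 8.15
ee_pos: [0.5445, 0.3196, 0.2361]
eef_rot: [-0.707, -0.0, 0.707, -0.0]
ft_force: [0.1, -0.1, -3.3]
width: 0.026
```

Emit:
drive_tool --pt "0.3 0 0 0" --pt "0.6 0 0 0" --pt "0.9 0 0 0" --pt "1.2 0 0 0" --pt "1.4 0 0 0" --pt "1.4 0 0 0"

```text
time: 8.65
ee_pos: [0.5445, 0.3194, 0.2219]
eef_rot: [-0.707, -0.0, 0.707, -0.0]
ft_force: [0.7, -0.4, -3.0]
width: 0.0257
```

Emit:
drive_tool --pt "0.2 0 0 0" --pt "0.4 0 0 0" --pt "0.5 0 0 0" --pt "0.6 0 0 0" --pt "0.6 0 0 0"

```text
time: 9.07
ee_pos: [0.5445, 0.3196, 0.2163]
eef_rot: [-0.707, -0.0, 0.707, -0.0]
ft_force: [-0.2, -0.5, -3.1]
width: 0.0257
```

Emit:
drive_tool --pt "0.05 0 0 0" --pt "0.05 0 0 0" --pt "0.05 0 0 0" --pt "0.05 0 0 0" --pt "0.05 0 0 0" --pt "0.05 0 0 0" --pt "0.05 0 0 0" --pt "0.05 0 0 0" --pt "0.05 0 0 0" --pt "0.05 0 0 0" --pt "0.05 0 0 0" --pt "0.05 0 0 0" --grip 0

```text
time: 10.07
ee_pos: [0.5446, 0.3197, 0.216]
eef_rot: [0.707, 0.0, -0.707, 0.0]
ft_force: [-0.2, -0.1, 0.2]
width: 0.0862
```

Run:
```python
from h import *
im=r.camera('wrist')[:,:,::-1];cv2.imwrite('pics/w8.png',im)
go(.545,.319,.215,-90)
```

```text
shift [ 0.1   0.07 -0.04] twist 0.01   pos [0.5446 0.3197 0.216 ] yaw -90.0 q7 -2.4 F [ 0.5 -0.4 -0.6] t 10.1167
```

View pics/w8.png

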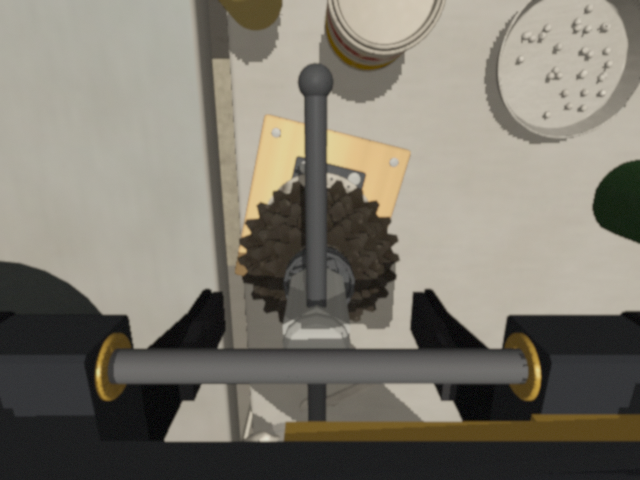

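Emit:
drive_tool --pt "0 0 0 -0.6" --pt "0 0 0 -1.6" --pt "0 0 0 -2.8" --pt "0 0 0 -4" --pt "0 0 0 -5.2" --pt "0 0 0 -6.4" --pt "0 0 0 -7.6" --pt "0 0 0 -8.8" --pt "0 0 0 -10" --pt "0 0 0 -11" --pt "0 0 0 -12" --pt "0 0 0 -12.5" --pt "0 0 0 -12.5"

```text
time: 11.2
ee_pos: [0.5446, 0.3196, 0.2159]
eef_rot: [-0.604, -0.368, 0.604, -0.368]
ft_force: [-0.5, -0.7, -0.1]
width: 0.0871
```

Run:
```python
from h import *
im=r.camera('wrist')[:,:,::-1];cv2.imwrite('pics/w9.png',im)
go(.545,.319,.215,-90);print(r.read_state()['torque'])
```

```text
shift [0.09 0.06 0.03] twist 12.5   pos [0.5446 0.3196 0.2159] yaw -27.5 q7 -1.38 F [ 1.1  0.5 -0.7] t 11.25
[ 0.00750847 -0.04493762  0.01137091]
```

View pics/w9.png

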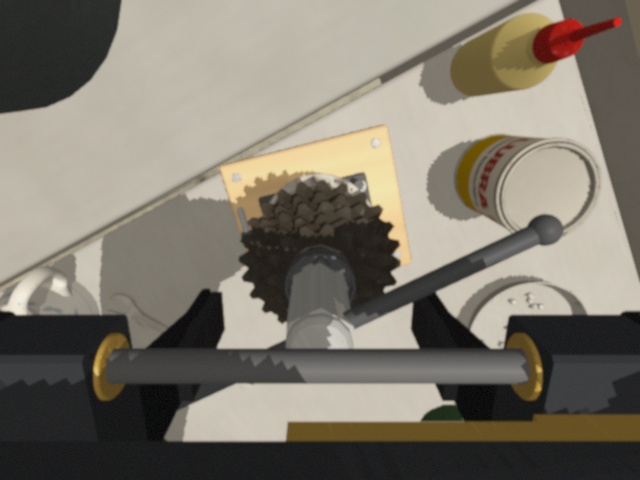

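Emit:
drive_tool --pt "0 0 0 -0.4" --pt "0 0 0 -0.8" --pt "0 0 0 -1.2" --pt "0 0 0 -1.6" --pt "0 0 0 -2.0" --pt "0 0 0 -2.4" --pt "0 0 0 -2.8" --pt "0 0 0 -3.2" --pt "0 0 0 -3.6" --pt "0 0 0 -3.6"

```text
time: 12.08
ee_pos: [0.5446, 0.3196, 0.216]
eef_rot: [0.54, 0.457, -0.54, 0.457]
ft_force: [0.6, 0.2, -0.0]
width: 0.0871
```

```bash
cat >> h.py <<'E'
def look(tag,u,v,zf=.1695):
    pass
E
python3 - <<'E'
from h import *
c=r.calibration('wrist')
im=r.camera('wrist')[:,:,::-1];cv2.imwrite('pics/w10.png',im)
it=r.camera('top')[:,:,::-1];cv2.imwrite('pics/t10.png',it)
isn=r.camera('scene')[:,:,::-1];cv2.imwrite('pics/s10.png',isn)
go(.545,.319,.215,-90);print(r.read_state()['torque'])
for a in (0,5,10,15,20,25):
  p=np.array([.5455+.095*np.cos(np.radians(a)),.319+.095*np.sin(np.radians(a)),.2195]);print(a,proj(c,[p,p-[0,0,.0055]]).round(0).tolist())
E
```

```text
shift [0.11 0.05 0.06] twist 16.08   pos [0.5446 0.3196 0.2161] yaw -9.6 q7 -1.09 F [-0.3  0.4 -0.3] t 12.2333
[ 0.04129015 -0.17586732 -0.02069891]
0 [[556.0, 300.0], [548.0, 294.0]]
5 [[556.0, 281.0], [548.0, 276.0]]
10 [[553.0, 262.0], [545.0, 257.0]]
15 [[549.0, 243.0], [541.0, 239.0]]
20 [[542.0, 224.0], [535.0, 220.0]]
25 [[534.0, 205.0], [526.0, 202.0]]
```

View pics/w10.png

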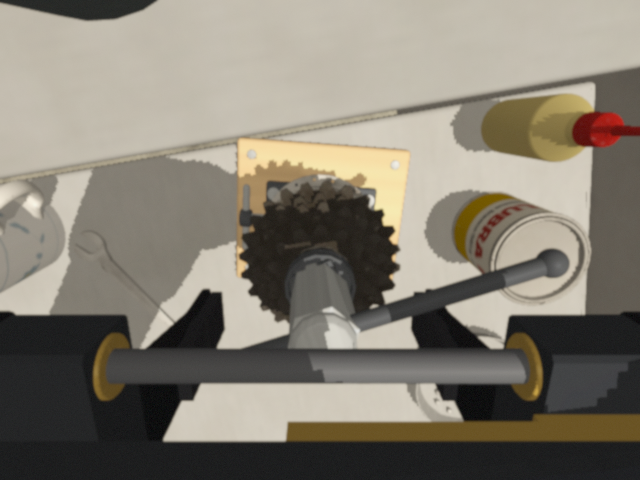

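Emit:
drive_tool --pt "0 0 0 -0.3" --pt "0 0 0 -0.6" --pt "0 0 0 -0.9" --pt "0 0 0 -1.2" --pt "0 0 0 -1.5" --pt "0 0 0 -1.5" --pt "0 0 0 -1.5"

```text
time: 12.82
ee_pos: [0.5446, 0.3195, 0.216]
eef_rot: [-0.508, -0.491, 0.509, -0.491]
ft_force: [0.4, 0.7, 0.1]
width: 0.087
```

Run:
```python
from h import *
c=r.calibration('wrist')
im=r.camera('wrist')[:,:,::-1];cv2.imwrite('pics/w11.png',im)
go(.545,.319,.215,-90);print(r.read_state()['torque'])
for a in (10,15,20,25):
  p=np.array([.5455+.095*np.cos(np.radians(a)),.319+.095*np.sin(np.radians(a)),.2195]);print(a,proj(c,[p,p-[0,0,.0055]]).round(0).tolist())
```

```text
shift [0.1  0.05 0.06] twist 17.6   pos [0.5446 0.3196 0.216 ] yaw -2.0 q7 -0.97 F [0.4 0.5 0.3] t 12.8667
[-0.03476661 -0.07558997  0.0493291 ]
10 [[556.0, 291.0], [549.0, 285.0]]
15 [[555.0, 272.0], [547.0, 267.0]]
20 [[552.0, 253.0], [544.0, 248.0]]
25 [[546.0, 234.0], [538.0, 230.0]]
```

View pics/w11.png

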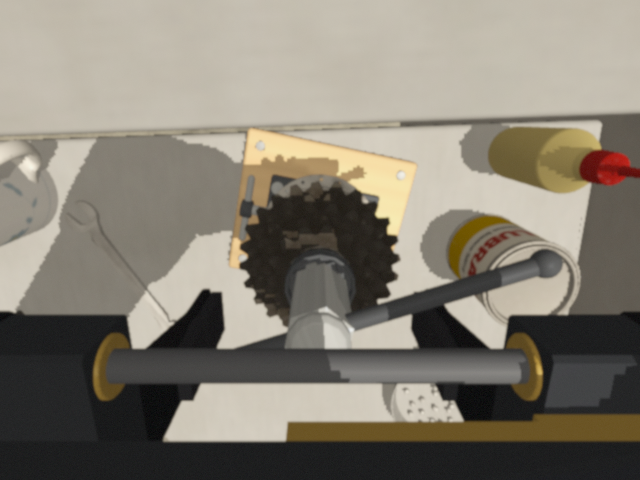

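Emit:
drive_tool --pt "0 0 0 -0.3" --pt "0 0 0 -0.6" --pt "0 0 0 -0.9" --pt "0 0 0 -1.2" --pt "0 0 0 -1.5" --pt "0 0 0 -1.8" --pt "0 0 0 -2.1" --pt "0 0 0 -2.4" --pt "0 0 0 -2.4"

```text
time: 13.62
ee_pos: [0.5448, 0.3194, 0.2161]
eef_rot: [0.454, 0.542, -0.454, 0.542]
ft_force: [1.6, -0.8, 1.4]
width: 0.0872
```

Run:
```python
from h import *
c=r.calibration('wrist')
im=r.camera('wrist')[:,:,::-1];cv2.imwrite('pics/w12.png',im)
isn=r.camera('scene')[:,:,::-1];cv2.imwrite('pics/s12.png',isn)
go(.545,.319,.215,-90);print(r.read_state()['torque'])
for a in (15,20,25,30,35):
  p=np.array([.5455+.095*np.cos(np.radians(a)),.319+.095*np.sin(np.radians(a)),.2195]);print(a,proj(c,[p,p-[0,0,.0055]]).round(0).tolist())
a=cv2.imread('pics/s10.png')
cv2.imwrite('pics/cmp.png',cv2.resize(np.hstack([a[230:310,130:230],isn[230:310,130:230]]),None,fx=4,fy=4,interpolation=cv2.INTER_CUBIC))
```

```text
shift [0.1  0.02 0.05] twist -16.0   pos [0.5447 0.3195 0.216 ] yaw 10.0 q7 -0.78 F [ 0.9 -1.4  0.8] t 13.7167
[-0.30071492 -0.40104033 -0.25601361]
15 [[555.0, 317.0], [547.0, 311.0]]
20 [[556.0, 299.0], [548.0, 293.0]]
25 [[555.0, 280.0], [547.0, 275.0]]
30 [[553.0, 261.0], [545.0, 256.0]]
35 [[548.0, 242.0], [540.0, 238.0]]
```

View pics/w12.png

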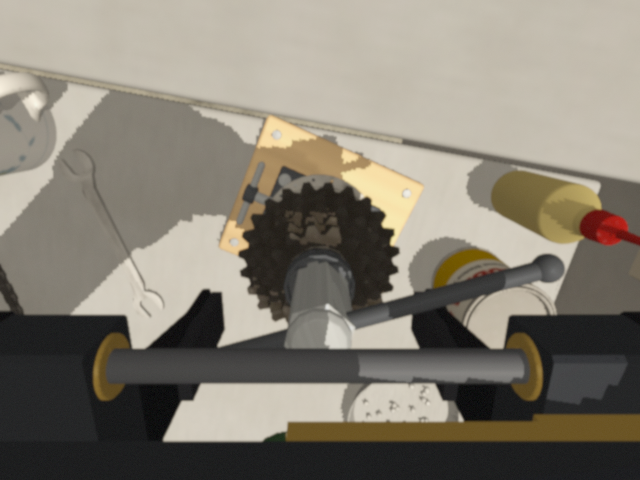

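View pics/cmp.png

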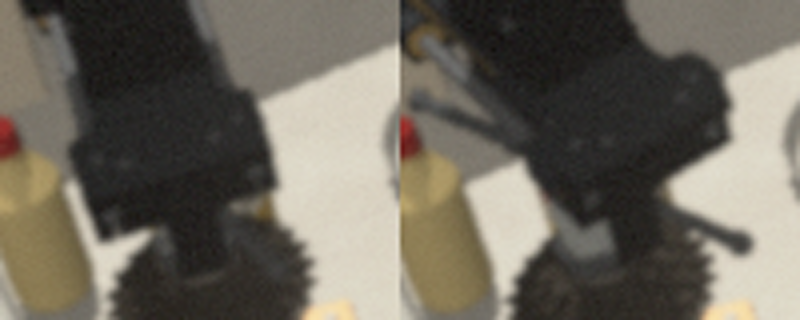

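Run:
```python
from h import *
ims=[cv2.imread(f'pics/w{i}.png') for i in (9,10,11,12)]
cr=[i[210:290,500:590] for i in ims]
o=np.hstack([np.vstack(cr[:2]),np.vstack(cr[2:])])
cv2.imwrite('pics/balls.png',cv2.resize(o,None,fx=3.5,fy=3.5,interpolation=cv2.INTER_CUBIC))
for k,i in zip((9,10,11,12),ims):
    g=cv2.cvtColor(i,cv2.COLOR_BGR2GRAY)[215:290,505:585]
    h=cv2.HoughCircles(cv2.medianBlur(g,3),cv2.HOUGH_GRADIENT,1,40,param1=60,param2=8,minRadius=11,maxRadius=20)
    print(k,None if h is None else (h[0]+[505,215,0]).tolist())
```

```text
9 [[544.5, 233.5, 19.399999618530273]]
10 [[551.5, 266.5, 18.200000762939453], [520.5, 240.5, 17.200000762939453]]
11 [[545.5, 260.5, 17.200000762939453], [506.5, 234.5, 13.800000190734863]]
12 [[546.5, 271.5, 18.200000762939453], [557.5, 223.5, 19.399999618530273]]
```

View pics/balls.png

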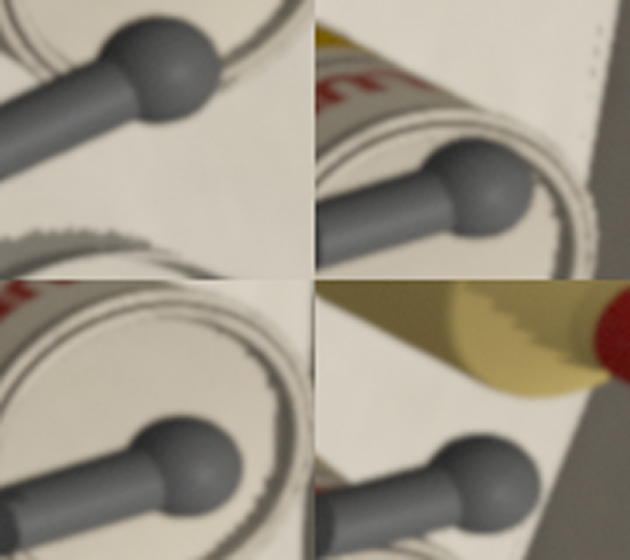

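Emit:
drive_tool --pt "0 0 0 -0.3" --pt "0 0 0 -0.8" --pt "0 0 0 -1.4" --pt "0 0 0 -2.0" --pt "0 0 0 -2.6" --pt "0 0 0 -3.2" --pt "0 0 0 -3.8" --pt "0 0 0 -4.4" --pt "0 0 0 -5" --pt "0 0 0 -5.6" --pt "0 0 0 -6.2" --pt "0 0 0 -6.8" --pt "0 0 0 -7.4" --pt "0 0 0 -8" --pt "0 0 0 -8.6" --pt "0 0 0 -9.2" --pt "0 0 0 -9.8" --pt "0 0 0 -10.2" --pt "0 0 0 -10.2" --pt "0 0 0 -10.2"

```text
time: 15.38
ee_pos: [0.5447, 0.3193, 0.2158]
eef_rot: [0.177, 0.685, -0.177, 0.685]
ft_force: [2.6, -2.8, 0.2]
width: 0.0869
```

Run:
```python
from h import *
c=r.calibration('wrist')
im=r.camera('wrist')[:,:,::-1];cv2.imwrite('pics/w13.png',im)
go(.545,.319,.215,-90);print(r.read_state()['torque'])
for a in (65,70,75,80,85,90):
  p=np.array([.5455+.095*np.cos(np.radians(a)),.319+.095*np.sin(np.radians(a)),.2195]);print(a,proj(c,[p,p-[0,0,.0055]]).round(0).tolist())
```

```text
shift [ 0.09 -0.01  0.04] twist -5.8   pos [0.5447 0.3193 0.2159] yaw 61.0 q7 0.04 F [ 1.3 -3.2 -0.5] t 15.4333
[-0.59702776 -0.50803919 -0.17770008]
65 [[554.0, 323.0], [546.0, 316.0]]
70 [[556.0, 304.0], [548.0, 298.0]]
75 [[555.0, 285.0], [547.0, 280.0]]
80 [[553.0, 266.0], [545.0, 261.0]]
85 [[549.0, 247.0], [541.0, 243.0]]
90 [[542.0, 228.0], [535.0, 225.0]]
```

View pics/w13.png

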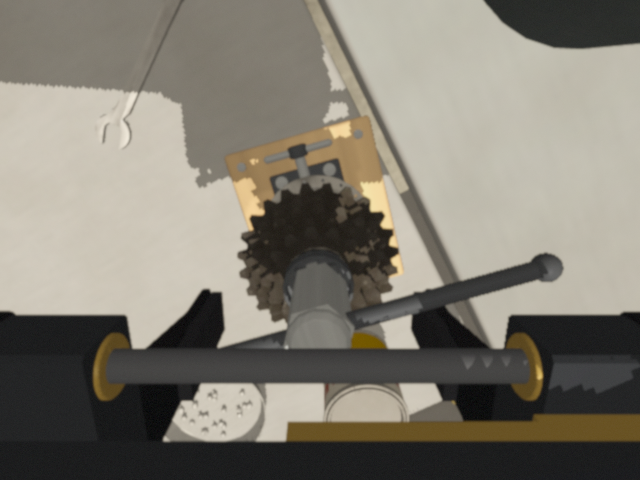

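Emit:
drive_tool --pt "0 0 0 -0.3" --pt "0 0 0 -0.8" --pt "0 0 0 -1.4" --pt "0 0 0 -2.0" --pt "0 0 0 -2.6" --pt "0 0 0 -3.2" --pt "0 0 0 -3.8" --pt "0 0 0 -4.4" --pt "0 0 0 -5" --pt "0 0 0 -5.6" --pt "0 0 0 -6.2" --pt "0 0 0 -6.8" --pt "0 0 0 -7.4" --pt "0 0 0 -8" --pt "0 0 0 -8.6" --pt "0 0 0 -9.2" --pt "0 0 0 -9.8" --pt "0 0 0 -10.4" --pt "0 0 0 -11" --pt "0 0 0 -11"

```text
time: 17.1
ee_pos: [0.545, 0.3193, 0.2159]
eef_rot: [-0.16, 0.689, 0.16, 0.689]
ft_force: [2.3, -1.8, -0.8]
width: 0.0868
```

Run:
```python
from h import *
c=r.calibration('wrist')
im=r.camera('wrist')[:,:,::-1];cv2.imwrite('pics/w14.png',im)
go(.545,.319,.215,-90);print(r.read_state()['torque'])
for a in (125,130,135,140):
  p=np.array([.5455+.095*np.cos(np.radians(a)),.319+.095*np.sin(np.radians(a)),.2195]);print(a,proj(c,[p,p-[0,0,.0055]]).round(0).tolist())
```

```text
shift [ 0.1  -0.06 -0.  ] twist 5.2   pos [0.5448 0.3195 0.216 ] yaw 116.0 q7 0.94 F [ 1.9 -1.7 -1.2] t 17.15
[-0.3611081  -0.58820803 -0.19570782]
125 [[553.0, 305.0], [546.0, 299.0]]
130 [[553.0, 286.0], [545.0, 281.0]]
135 [[551.0, 267.0], [543.0, 262.0]]
140 [[546.0, 248.0], [539.0, 244.0]]
```

View pics/w14.png

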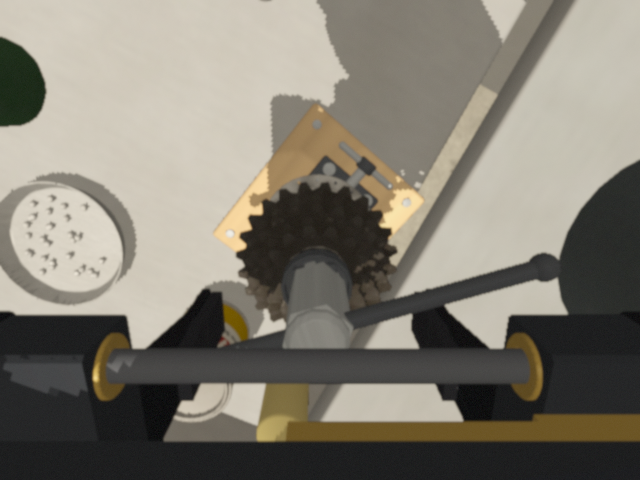

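Emit:
drive_tool --pt "0 0 0 0.8" --pt "0 0 0 2" --pt "0 0 0 3.2" --pt "0 0 0 4.4" --pt "0 0 0 5.6" --pt "0.1 0 0 6.8" --pt "0.2 0 0 8" --pt "0.3 0 0 9.2" --pt "0.4 0 0 10.4" --pt "0.4 0 0 11.6" --pt "0.4 0 0 12.8" --pt "0.4 0 0 13.8" --pt "0.4 0 0 14.3" --pt "0.4 0 0 14.3" --pt "0.4 0 0 14.3"

```text
time: 18.4
ee_pos: [0.544, 0.3204, 0.2122]
eef_rot: [0.273, 0.653, -0.272, 0.652]
ft_force: [0.2, -0.6, -0.3]
width: 0.0871
```

Run:
```python
from h import *
c=r.calibration('wrist')
im=r.camera('wrist')[:,:,::-1];cv2.imwrite('pics/w15.png',im)
it=r.camera('top')[:,:,::-1];cv2.imwrite('pics/t15.png',it)
go(.545,.319,.2105,44.3);print(r.read_state()['torque'])
```

```text
shift [ 0.15 -0.02  0.13] twist 0.07   pos [0.5442 0.32   0.212 ] yaw 44.6 q7 -0.21 F [-0.5 -0.6 -0.2] t 18.5
[ 0.03273411 -0.1238787   0.05128352]
```

View pics/w15.png

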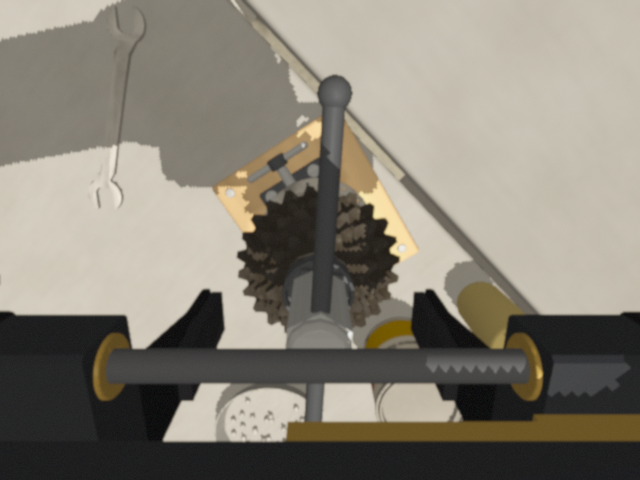

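View pics/t15.png

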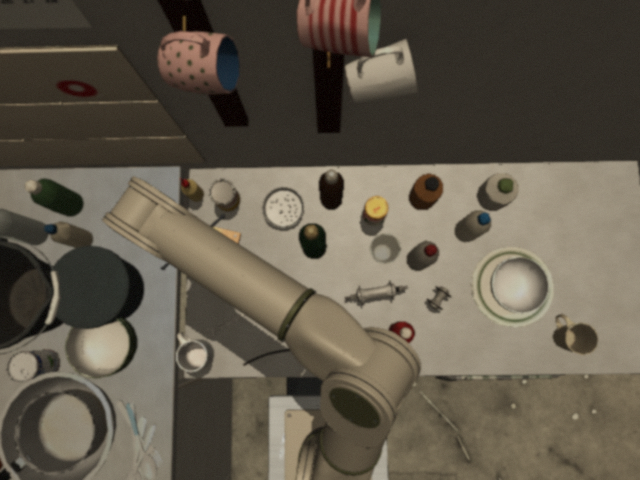

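Run:
```python
from h import *
c=r.calibration('wrist')
p=plane(c,335,92,.214);s=r.read_state()
ax=np.array([.5455,.319]);
d=p[:2]-ax;print(np.degrees(np.arctan2(d[1],d[0])),np.linalg.norm(d))
d=p[:2]-s['ee_pos'][:2];print(np.degrees(np.arctan2(d[1],d[0])),np.linalg.norm(d))
```

```text
131.5106778157402 0.09442382498036657
131.35308870080945 0.09280096820879123
```

Emit:
drive_tool --pt "0.1 0 0.05 0.6" --pt "0.1 0 0.05 0.6" --pt "0.1 0 0.05 0.6" --pt "0.1 0 0.05 0.6" --pt "0.1 0 0.05 0.6" --pt "0.1 0 0.05 0.6" --pt "0.1 0 0.05 0.6" --pt "0.1 0 0.05 0.6" --pt "0.1 0 0.05 0.6" --pt "0.1 0 0.05 0.6" --pt "0.1 0 0.05 0.6" --pt "0.1 0 0.05 0.6" --pt "0.1 0 0.05 0.6" --pt "0.1 0 0.05 0.6" --grip 255 --force 30

```text
time: 19.67
ee_pos: [0.545, 0.3193, 0.2111]
eef_rot: [0.29, 0.645, -0.29, 0.645]
ft_force: [1.3, 0.0, 0.5]
width: 0.0258
```

Run:
```python
from h import *
im=r.camera('wrist')[:,:,::-1];cv2.imwrite('pics/w16.png',im)
go(.545,.319,.2105,44.3);s=r.read_state();print(s['torque'],s['width'])
```

```text
shift [ 0.06 -0.02  0.03] twist -0.55   pos [0.545  0.3193 0.2111] yaw 41.5 q7 -0.26 F [ 1.1  1.8 -0.2] t 19.7167
[ 0.22533311 -0.30287911  0.0010583 ] 0.02591594458788104
```

View pics/w16.png

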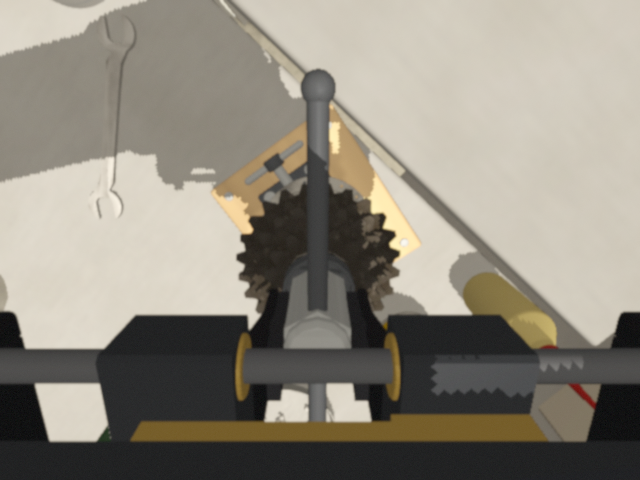

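Emit:
drive_tool --pt "-0.2 0 0 0" --pt "-0.5 0 0 0" --pt "-0.9 0 0 0" --pt "-1.3 0 0 0" --pt "-1.7 0 0 0" --pt "-2.1 0 0 0" --pt "-2.6 0 0 0" --pt "-3.2 0 0 0" --pt "-4.2 0 0 0" --pt "-5.5 0 0 0" --pt "-7 0 0 0" --pt "-8 0 0 0" --pt "-8 0 0 0"

```text
time: 20.8
ee_pos: [0.5453, 0.3202, 0.2941]
eef_rot: [0.291, 0.644, -0.289, 0.645]
ft_force: [0.8, 1.8, -4.1]
width: 0.0255
```

Run:
```python
from h import *
im=r.camera('wrist')[:,:,::-1];cv2.imwrite('pics/w17.png',im)
isn=r.camera('scene')[:,:,::-1];cv2.imwrite('pics/s17.png',isn)
go(.43,.15,.29,65.3);s=r.read_state();print(s['torque'],s['width'])
```

```text
shift [  0.12 -19.84   5.06] twist -4.75   pos [0.545  0.3194 0.2913] yaw 41.5 q7 -0.22 F [ 0.2 -0.5 -3.6] t 20.9
[ 0.05440765 -0.17853805  0.03554057] 0.025682851070674896
```

View pics/w17.png

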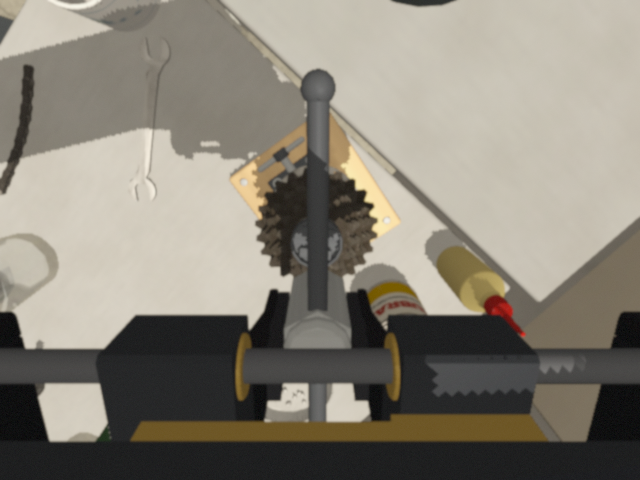

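View pics/s17.png

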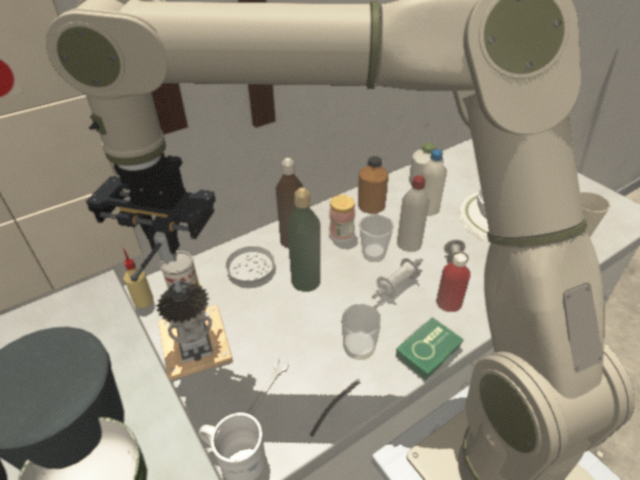

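Run:
```python
from h import *
go(.4265,.1045,.29,65.3)
```

```text
shift [  0.12 -23.12   8.23] twist -4.75   pos [0.545  0.3194 0.2913] yaw 41.5 q7 -0.22 F [ 0.2 -0.5 -3.6] t 20.9
```

Emit:
drive_tool --pt "0 -2 0.7 -0.4" --pt "0 -5 1.8 -1" --pt "0 -8 2.9 -1.6" --pt "0 -11 4 -2.2" --pt "0 -14 5 -2.8" --pt "0 -17 6 -3.5" --pt "0 -20 7 -4.2" --pt "0 -22.5 8 -4.7" --pt "0 -23.1 8.2 -4.7" --pt "0 -23.1 8.2 -4.7" --pt "0 -23.1 8.2 -4.7"

```text
time: 21.82
ee_pos: [0.4258, 0.1021, 0.2906]
eef_rot: [0.153, 0.689, -0.156, 0.691]
ft_force: [0.0, -0.1, -2.5]
width: 0.0257
```

Run:
```python
from h import *
im=r.camera('wrist')[:,:,::-1];cv2.imwrite('pics/w18.png',im)
go(.4265,.1045,.05,65.3);s=r.read_state();R_=R.from_quat(s['eef_rot']).as_matrix();print(R_.round(3))
```

```text
shift [24.06  0.18 -0.05] twist -0.09   pos [0.4261 0.1035 0.2906] yaw 64.8 q7 1.0 F [ 0.5  0.6 -3.6] t 21.8667
[[ 0.     0.425  0.905]
 [-0.004  0.905 -0.425]
 [-1.    -0.003  0.002]]
```

View pics/w18.png

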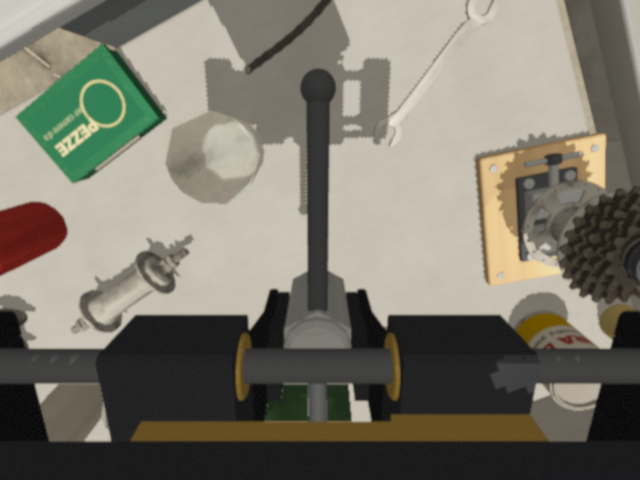

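Emit:
drive_tool --pt "3 0 -0.5 0" --pt "7 0 -0.5 0" --pt "11 0 -0.5 0" --pt "15 0 -0.5 0" --pt "18 0 -0.5 0" --pt "20.5 0 -0.5 0" --pt "22.5 0 -0.5 0" --pt "23.4 0 -0.5 0" --pt "23.4 0 -0.5 0" --pt "23.4 0 -0.5 0" --pt "23.4 0 -0.5 0"

```text
time: 22.78
ee_pos: [0.423, 0.1076, 0.0584]
eef_rot: [0.153, 0.69, -0.152, 0.691]
ft_force: [0.9, -0.6, -3.1]
width: 0.0256
```

Run:
```python
from h import *
im=r.camera('scene')[:,:,::-1];cv2.imwrite('pics/s19.png',im)
crop(im,230,230,400,360,4,'pics/s19c.png')
go(.422,.1045,.047,65.3)
```

```text
shift [ 1.14 -0.29  0.02] twist -0.06   pos [0.4231 0.1072 0.0585] yaw 65.0 q7 0.45 F [-0.5 -0.4 -2.7] t 22.8333
```

View pics/s19c.png

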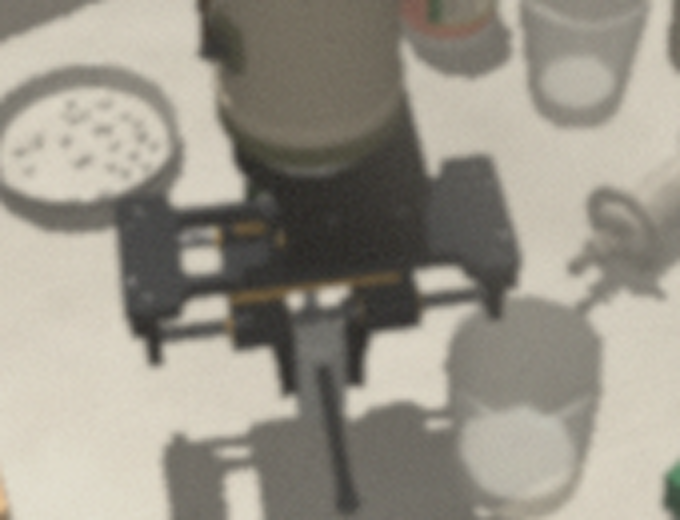

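Emit:
drive_tool --pt "0.3 0 0 0" --pt "0.6 0 0 0" --pt "0.8 0 0 0" --pt "0.9 0 0 0" --pt "1.0 0 0 0" --pt "1.0 0 0 0"

```text
time: 23.33
ee_pos: [0.4219, 0.1067, 0.047]
eef_rot: [0.153, 0.69, -0.153, 0.69]
ft_force: [-0.1, -0.2, -1.9]
width: 0.0255
```

Emit:
drive_tool --pt "0.05 0 0 0" --pt "0.05 0 0 0" --pt "0.05 0 0 0"

```text
time: 23.58
ee_pos: [0.422, 0.1068, 0.0469]
eef_rot: [0.153, 0.69, -0.153, 0.69]
ft_force: [-2.4, -0.6, 4.9]
width: 0.0259
```

Contact with the worktop is felt (about +8 N relative to hanging). I'll open the gripper now.

Emit:
drive_tool --pt "0 0 0 0" --pt "0 0 0 0" --pt "0 0 0 0" --pt "0 0 0 0" --pt "0 0 0 0" --pt "0 0 0 0" --pt "0 0 0 0" --pt "0 0 0 0" --pt "0 0 0 0" --pt "0 0 0 0" --pt "0 0 0 0" --pt "0 0 0 0" --grip 0

```text
time: 24.58
ee_pos: [0.4219, 0.1068, 0.0465]
eef_rot: [0.153, 0.69, -0.153, 0.69]
ft_force: [0.2, 0.8, -0.3]
width: 0.0861
```

Emit:
drive_tool --pt "-1 0 0 0" --pt "-2.5 0 0 0" --pt "-5 0 0 0" --pt "-8 0 0 0" --pt "-12 0 0 0" --pt "-16 0 0 0" --pt "-20 0 0 0" --pt "-24 0 0 0" --pt "-27 0 0 0" --pt "-27 0 0 0"

```text
time: 25.42
ee_pos: [0.424, 0.108, 0.3232]
eef_rot: [0.152, 0.687, -0.153, 0.694]
ft_force: [-0.4, -0.1, -0.6]
width: 0.0872
```

Run:
```python
from h import *
cv2.imwrite('pics/w20.png',r.camera('wrist')[:,:,::-1])
cv2.imwrite('pics/s20.png',r.camera('scene')[:,:,::-1])
cv2.imwrite('pics/t20.png',r.camera('top')[:,:,::-1])
go(.42,-.1,.36)
```

```text
shift [ -4.32 -18.89   8.57] twist 0   pos [0.4218 0.1073 0.3166] yaw 65.1 q7 1.04 F [-0.1 -0.4 -0.3] t 25.5667
```

View pics/w20.png

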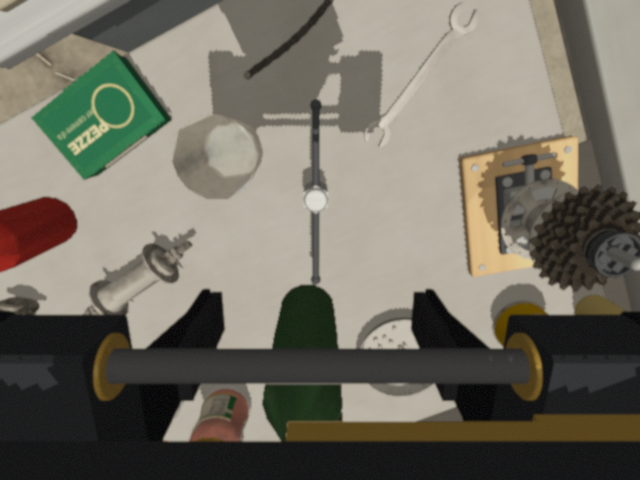

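View pics/s20.png

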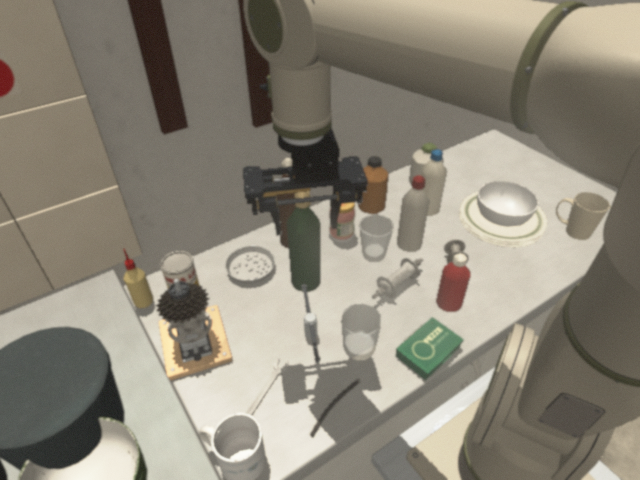

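Run:
```python
from h import *
go(.60,.30,.30,65.3)
```

```text
shift [ 1.65 24.98  8.04] twist -0.04   pos [0.4218 0.1073 0.3166] yaw 65.1 q7 1.04 F [-0.1 -0.4 -0.3] t 25.5667
```

Emit:
drive_tool --pt "0 3 1 0" --pt "0 6 2 0" --pt "0 10 3.2 0" --pt "0 14 4.5 0" --pt "0 18 5.8 0" --pt "0.5 22 7 0" --pt "1 25 8 0" --pt "1 25 8 0" --pt "1 25 8 0" --pt "1 25 8 0"

```text
time: 26.4
ee_pos: [0.5995, 0.3051, 0.3013]
eef_rot: [0.15, 0.693, -0.151, 0.689]
ft_force: [0.5, 0.9, -1.2]
width: 0.0874
```

Run:
```python
from h import *
c=r.calibration('wrist')
im=r.camera('wrist')[:,:,::-1];cv2.imwrite('pics/w21.png',im)
u,v=proj(c,[[.545,.319,.17]])[0].astype(int);print(u,v)
crop(im,u-40,v-40,u+40,v+40,8,'pics/w21c.png')
# slot directions
for a in (17,35,107+17-90,123,):
  d=np.array([np.cos(np.radians(a)),np.sin(np.radians(a)),0])*.015;print(a,(proj(c,[[.545,.319,.17]+d])-proj(c,[[.545,.319,.17]])).round(1))
go(.6,.3,.3)
```

```text
304 163
17 [[14.3 16.2]]
35 [[18.5 11. ]]
34 [[18.3 11.3]]
123 [[ 11.5 -18.7]]
shift [ 0.18 -0.4   0.27] twist 0   pos [0.5993 0.3048 0.3018] yaw 65.4 q7 0.28 F [-0.  -0.3 -0.4] t 26.45
```

View pics/w21c.png

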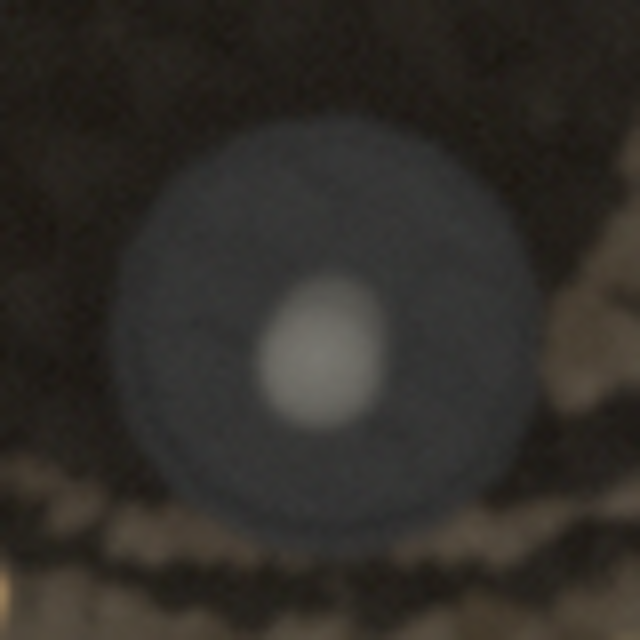

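Run:
```python
from h import *
im=cv2.imread('pics/w21.png')
g=cv2.cvtColor(im,cv2.COLOR_BGR2GRAY)[123:203,264:344]
g=cv2.resize(cv2.GaussianBlur(g,(0,0),.8),None,fx=5,fy=5,interpolation=cv2.INTER_CUBIC).astype(float)
g=np.clip((g-35)*8,0,255).astype(np.uint8)
h=cv2.resize(cv2.cvtColor(cv2.imread('pics/w20.png'),cv2.COLOR_BGR2GRAY)[215:295,560:640],None,fx=5,fy=5,interpolation=cv2.INTER_CUBIC)
cv2.imwrite('pics/e.png',np.hstack([g,cv2.equalizeHist(h)]))
```

```text
(no output)
```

View pics/e.png

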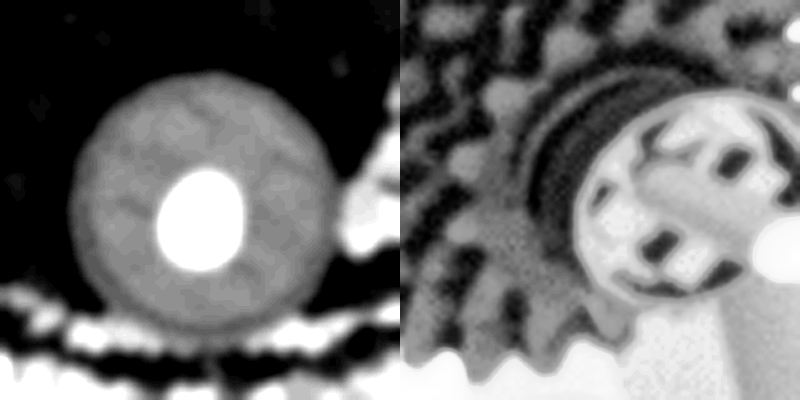

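Run:
```python
from h import *
a=cv2.imread('pics/s0.png') if False else cv2.imread('pics/scene0.png');b=r.camera('scene')[:,:,::-1]
cv2.imwrite('pics/s22.png',b)
ct=r.calibration('top');print(r.read_state()['time'])
r.close_job()
```

```text
26.5
the job is handed in; nothing more can be done
```

View pics/s22.png

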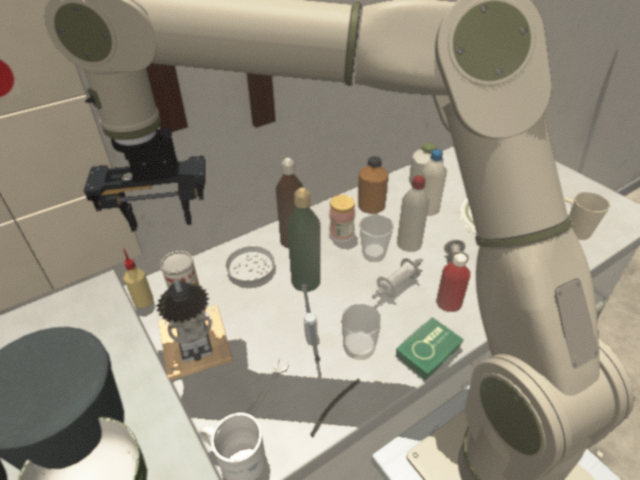

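The freewheel has come round by an estimated 106 to 111 degrees, and the remover is back on the worktop. I handed the job in at 26.5 s with the gripper open and touching nothing.

- **What I did:** I set the remover over the axle and let go. With the open fingers I pushed the bar anticlockwise until the dogs dropped into the slots, at a bar angle of about 16 degrees. I kept pushing to about 134 degrees, then lifted the remover off and stood it almost exactly where it started.
- **Drop and turn:** The ball on the bar sat about 4.5 to 5 mm lower in the wrist picture, against 5.5 mm for fully home. That drop is read to about 1 mm. From then on the push was resisted by about 0.2 to 0.25 Nm. Both turn figures come from the bar's travel after the dogs took hold, less their play.
- **Remover and bench:** The last pictures show the remover upright on bare worktop about 0.24 m from the vise axis. By eye in the scene pictures, nothing else on the bench had moved.
- **Weaker check:** The last close look at the slots was in the arm's shadow. After stretching the contrast they seemed to point where I expected, but the pattern repeats every 90 degrees, so it only supports the bar reading.
- **Disagreement:** The overhead and scene cameras placed the axle about 2 to 4 mm from where the wrist camera did. I used a position between them, and the remover went on without resistance.

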